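# Lock the beaker into its bench clamp

## Task

Two identical bench clamps stand on the worktop. Secure the glass beaker in the clamp it stands in: squeeze the red lock tab of that clamp's jaw against the post behind it, keep it pressed while you slide the jaw fully home towards the beaker, then let go so that the lock springs back. Leave the jaw of the other clamp, which holds the red-capped vial, where it is, and do not knock the beaker over.

Things in the scene. Friction and masses are not known exactly. Their poses are not given: they have to be found in the camera images.
- beaker_jaw_grip (a point): Grip point on the beaker's jaw, 52 mm above the worktop, between a grey fixed post and the red lock tab (both up to 70 mm high). x axis: along the slide to the beaker; y across; z up. Post's outer face at y=+16 mm. Squeeze along y with 10-25 N: 39 mm wide free, 32 mm pressed. A toothed rack under the tab (y -30 to -43 mm) is 23 mm high: keep fingertips above it. The jaw can only slide along x.
- beaker_jaw (a joint): Slide of the grey jaw (45 mm high, front 33 mm ahead of the grip point) on the beaker's clamp, an aluminium bed 210x96x10 mm fixed to the worktop. In m, grows towards the beaker: 0 to 0.004 at the start, 0.062 at its end stop, 2 mm short of the beaker. About 2 N of friction. The teeth catch on the way if the tab comes free; it locks home from 0.053 up.
- beaker_tab (a joint): Red lock tab beside the post on the beaker's jaw: 22 mm along the slide, 4 mm thick, 32 to 70 mm above the worktop, outer face at y=-23 mm of the grip point. In m: 0 free (locked), 0.007 fully pressed towards the post (+y); clear of the teeth from 0.005. Its spring pushes back with 3 N at first, 6 N fully pressed.
- beaker: Small clear glass beaker, 44 mm in diameter, 58 mm high, 50 g, loose; it stands on the clamp's bed, 10 mm above the worktop, by the fixed grey end plate (44 mm high). Origin at the centre of its underside, z up. It needs no handling.
- vial_jaw (a joint): Slide of the jaw of the other, identical clamp, in which an amber vial with a red cap (22 mm wide, 48 mm high) stands. In m, 0 to 0.004 at the start (locked open); it is to stay there. Mind the tall red-topped analyser on the worktop to the right of both clamps (y below -0.38 m, x above 0.42 m): go round it.
Things that resemble listed ones, but are neither listed nor needed, are in the scene too. Of the things that look like the beaker, the middle-sized one is meant.

How it is judged:
By the outcome, as a careful person would: the job done as asked, in the order asked, and still so for the second after the job is handed in, with the robot touching nothing.
It also fails if it takes over 32 s, if anything falls off the work surface, if the arm or the gripper's body presses on something with over 40 N, if the wrist force passes 120 N, or if a joint passes its speed limit or range.

## Robot

A 6-joint arm with a two-finger parallel gripper is mounted at the origin on a cart in front of the work surface, level with it; the furniture and walls round the work are solid. World frame = base frame: x ahead of the robot, y to its left, z up, the work surface at z = 0. Lengths are in m, angles in rad, forces in N, time in s.
With the tool pointing down it reaches from about 0.2 to 0.875 m from the base axis. Payload 3.4 kg.
Tool frame: the origin (TCP) lies at the very end of the fingers, on their centre line; the grasp point (between the pads) lies 19 mm behind it (manip.grip_depth is the distance from the TCP to the grasp point, in m); z points along the fingers, x is the direction in which the jaws open and shut, and the axes are right-handed (so a half turn about z gives the same grasp; the last joint's range is limited). The gripper opens to 94 mm and grips with 3 to 60 N. Pads are 16 mm wide; open, the fingers measure 119 mm over their backs; the gripper's body (75 mm by 177 mm) begins 78 mm behind the grasp point.
Start: joints at [-1.264, 0.276, 1.505, -0, 1.361, -0.121], TCP at [0.239, -0.523, 0.205] pointing down, gripper open.
Joint ranges: [-2.89, 2.89], [-0.75, 2.08], [0.22, 2.7], [-1.18, 4.32], [0.11, 2.71], [-2.7, 2.7]. Speed limits (rad/s): [2.57, 2.57, 3.14, 3.14, 3.14, 3.14].

## Interface

Orientations are given as [roll, pitch, yaw] about the fixed x, y, z axes, in that order (R = Rz(yaw) Ry(pitch) Rx(roll)).
In Python, from workcell import get_state, optics, hand_in, manip gives the robot as it stands. The module is installed in compiled form; this text tells all that it offers.
- The arm moves only by the tool play_rows, never from a script. Its argument "increments" is one flat list of numbers, 5 for each row, row after row: the gripper command: -1 is shut, 1 is fully open, values between are in proportion, then the shift along the world's x, y, z in cm, then the turn about the world's z in rad. A call has 1 to 8 rows; each row is the pose to reach, as a shift and turn from the pose commanded when the call began; what a row does not reach only later rows make up. A row lasts 1/8 s, in which the tool goes at most 62.5 mm and 10.7 degrees, less where a joint would pass 70% of its speed; a pose out of reach is approached as far as the arm can. A call with a gripper value outside its range is refused whole. The fingers move at their own pace and stop on an object; "grip_force" is the grip in N (left out, the last holds). Time passes only in rows, so rows that repeat a pose let the fingers close. It gives the time, the measured TCP pose, the force and the opening at its end, in the units of the state.
- get_state(): the state, without advancing time (a new reading comes with each control period).
- optics.snapshot(name): name is "side" or "top"; returns the picture (420x560x3 uint8, red, green, blue); there is no depth.
- optics.calibration(name): a dict with "fx", "fy", "cx", "cy" (pixels), "k1" (the pictures are not rectified: a ray, as slopes to the right and down, at radius r is drawn at 1 + k1 r^2 times it, then the intrinsics apply), "eye" and "orientation" of the camera in the world. Camera axes: x right, y up, looking along -z (the intrinsics and any distortion apply to the point x, -y, -z); pixel columns grow to the right and rows downward; lengths in m; the calibration is good to about 2 mm. A picture is of the moment at which its call begins. calibration takes no time and is no camera call.
- hand_in(): hands the job in, once; it reports no verdict.
The state is a dict: "clock": time; "joint_positions": joint angles; "joint_vel": joint speeds; "joint_efforts": joint torques, N m; "tool_pos": TCP position; "eef_rot": TCP orientation; "wrist_force": force on the tool from outside, world axes, zero at the start; "ft_torque": the same for the moment, N m; "opening": finger opening in m.
Only numpy, scipy, OpenCV 4.12 (cv2) and the standard library are available. Lean on these libraries where they do the work, as an engineer would, in place of code of your own. Each camera call takes 0.05 s, during which the arm holds its last target. There are 200 camera calls.

## Working session

There is one attempt and no reset: what is moved stays moved. The work goes in short steps, Python scripts to look and compute and a tool call to move; the robot and the scene stay as the last step left them, time stands still between calls to the robot, and variables do not carry over. Pictures are saved under pics/ and viewed, about 8 in all and at most 12, crops included, and the job is handed in when it is done.

Besides the shell and the picture viewer there is one more tool, called after "Request:" as name(argument=value, ...) on one line, values as JSON. play_rows: Moves the arm, as the interface text tells. Its arguments: {"type":"object","properties":{"increments":{"type":"array","items":{"type":"number"}},"grip_force":{"type":"number"}},"required":["increments"]}

```bash
mkdir -p pics
cat > h.py <<'E'
import numpy as np, cv2
from workcell import get_state, optics, hand_in, manip
def snap(n,f):
    im=optics.snapshot(n); cv2.imwrite('pics/'+f,im[:,:,::-1]); return im
def Rm(c):
    o=np.array(c['orientation'],float)
    if o.shape==(3,3): return o
    from scipy.spatial.transform import Rotation as R
    return R.from_euler('xyz',o).as_matrix() if o.size==3 else None
def ray(n,u,v):
    c=optics.calibration(n); K=np.array([[c['fx'],0,c['cx']],[0,c['fy'],c['cy']],[0,0,1.]])
    p=cv2.undistortPoints(np.array([[[u,v]]],float),K,np.array([c['k1'],0,0,0.]))[0,0]
    return np.array(c['eye']),Rm(c)@np.array([p[0],-p[1],-1])
def onz(n,u,v,z):
    e,d=ray(n,u,v); return e+d*(z-e[2])/d[2]
def proj(n,P):
    c=optics.calibration(n); q=Rm(c).T@(np.array(P)-np.array(c['eye'])); a,b=q[0]/-q[2],-q[1]/-q[2]
    s=1+c['k1']*(a*a+b*b); return c['fx']*a*s+c['cx'],c['fy']*b*s+c['cy']
E
python3 - <<'E'
from h import *
print(get_state()); 
for n in('side','top'): print(optics.calibration(n)); snap(n,n+'0.png')
E
```

```text
{'clock': 0.0, 'joint_positions': array([-1.26397531e+00,  2.76551518e-01,  1.50611608e+00, -3.33775178e-06,
        1.36063602e+00, -1.21029435e-01]), 'joint_vel': array([ 0.0003803 , -0.0003077 ,  0.0014702 , -0.00025009, -0.00082621,
       -0.00076593]), 'joint_efforts': array([-3.21119087e-04, -4.04586947e+01, -2.37227511e+01,  7.01651978e-02,
        3.45401466e-02, -1.49556440e-04]), 'tool_pos': array([ 0.2383894 , -0.52265579,  0.2046363 ]), 'eef_rot': array([-3.14138932e+00,  1.69884410e-03, -1.14294501e+00]), 'wrist_force': array([0.35438482, 0.18599311, 0.08479478]), 'ft_torque': array([-0.06206982,  0.02406789, -0.03793269]), 'opening': 0.0944382660570842}
{'fx': 411.48202261000625, 'fy': 411.48202261000625, 'cx': 278.34158433970356, 'cy': 201.74229568228498, 'k1': -0.11896397739262611, 'eye': array([0.30969666, 0.75820227, 0.43461879]), 'orientation': array([ 1.11684405, -0.02495298, -2.74966636])}
{'fx': 427.7107140326766, 'fy': 427.7107140326766, 'cx': 282.5661769960812, 'cy': 202.11203671123647, 'k1': -0.08021113770130535, 'eye': array([0.43108528, 0.06501483, 1.04786387]), 'orientation': array([ 0.17499757, -0.02201132, -1.59427695])}
```

View pics/top0.png

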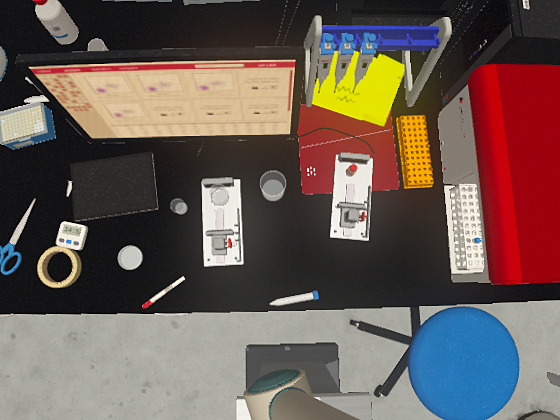

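View pics/side0.png

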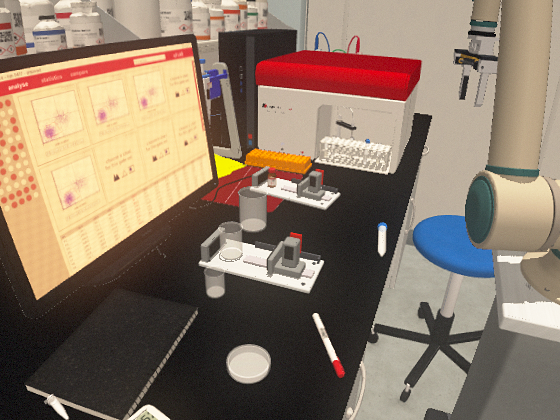

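The top view shows the beaker's clamp at about (222,222) with its jaw and red tab at about (225,243). The vial's clamp is at about (350,197). In the side view the beaker's clamp is at about (262,262). The jaw slides up the top image, roughly along world +x.

Run:
```python
from h import *
t=cv2.imread('pics/top0.png'); s=cv2.imread('pics/side0.png')
a=cv2.resize(t[170:275,190:260],None,fx=5.6,fy=5.6,interpolation=cv2.INTER_CUBIC)
b=cv2.resize(s[215:300,190:335],None,fx=4,fy=4,interpolation=cv2.INTER_CUBIC)[:,:]
b=cv2.resize(s[220:300,235:335],None,fx=4,fy=4,interpolation=cv2.INTER_CUBIC)
c=np.zeros((590,800,3),np.uint8); c[:588,:392]=a; c[:320,395:795]=b; cv2.imwrite('pics/crop.png',c)
g=cv2.cvtColor(t,cv2.COLOR_BGR2GRAY)
m=(g>150).astype(np.uint8); m[:,:190]=0; m[:,255:]=0; m[:160]=0; m[280:]=0
cs=max(cv2.findContours(cv2.morphologyEx(m,cv2.MORPH_CLOSE,np.ones((9,9))),0,1)[0],key=cv2.contourArea)
r=cv2.minAreaRect(cs); bp=cv2.boxPoints(r); print(bp); P=np.array([onz('top',*p,.01) for p in bp]); print(P.round(4)); print(np.linalg.norm(P-np.roll(P,1,0),axis=1))
for n,im,(x0,x1,y0,y1) in(('top',t,(190,260,220,275)),('side',s,(250,335,225,290))):
    h=cv2.cvtColor(im,cv2.COLOR_BGR2HSV); m=(((h[...,0]<8)|(h[...,0]>172))&(h[...,1]>130)&(h[...,2]>60)).astype(np.uint8)
    k=np.zeros_like(m);k[y0:y1,x0:x1]=m[y0:y1,x0:x1]; ys,xs=np.nonzero(k); print(n,len(xs),xs.min(),xs.max(),ys.min(),ys.max(),xs.mean(),ys.mean())
    for z in(.052,.07): print(z,onz(n,xs.mean(),ys.mean(),z))
```

```text
[[199.64453 178.94217]
 [239.30264 177.19254]
 [243.15027 264.40512]
 [203.49216 266.15475]]
[[0.6766 0.2426 0.01  ]
 [0.6791 0.144  0.01  ]
 [0.4639 0.1362 0.01  ]
 [0.4616 0.2315 0.01  ]]
[0.21527307 0.09866372 0.21534017 0.0953449 ]
top 25 228 231 238 246 229.6 242.44
0.052 [0.51388593 0.16431844 0.052     ]
0.07 [0.51238933 0.16252355 0.07      ]
side 82 290 301 232 252 296.9512195121951 237.9390243902439
0.052 [0.51328603 0.15275584 0.052     ]
0.07 [0.50370832 0.18123859 0.07      ]
```

View pics/crop.png

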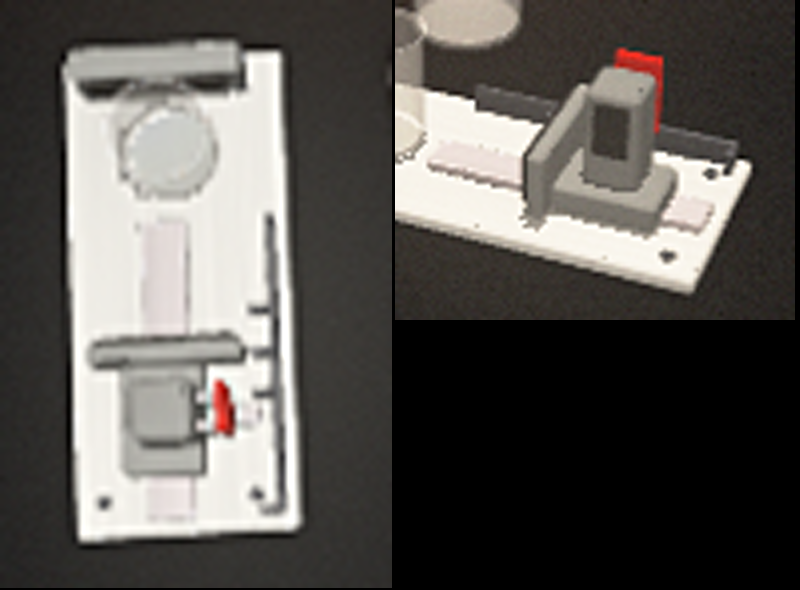

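The crop shows the post top at crop x 130–193, y 375–440, and the red tab at x 215–235. The bed edges are clean, so the slide direction can be taken from them.

Run:
```python
from h import *
f=lambda x,y,z:onz('top',190+x/5.6-.4,170+y/5.6-.4,z)
for nm,x,y,z in [('bedRfar',284,50,.01),('bedRnear',300,527,.01),('bedLnear',79,540,.01),('bedLfar',66,85,.01),
 ('postLfar',130,377,.07),('postLnear',130,440,.07),('postRfar',193,377,.07),('tabtopfar',217,380,.07),('tabtopnear',217,433,.07),('tabfootR',236,408,.04),
 ('jawfrontL',90,345,.045),('jawfrontR',243,338,.045),('jawbackL',90,362,.045),('endplate',70,50,.044),('beakertop',168,150,.068)]: print(nm,f(x,y,z).round(4))
s=lambda x,y,z:onz('side',235+(x-395)/4-.4,220+y/4-.4,z)
for nm,x,y,z in [('postOuterTopfar',592,82,.07),('postOuterTopnear',642,100,.07),('tabtopfar',617,49,.07),('tabtopnear',662,57,.07),('bedcornernearL',692,291,.01),('bedcornerR',750,163,.01)]: print(nm,s(x,y,z).round(4))
# screen bottom edge
for p in [(40,130),(85,137),(290,135),(295,50)]: print('screen top-ray at .1,.2',p,onz('top',*p,.1).round(3),onz('top',*p,.25).round(3))
```

```text
bedRfar [0.6756 0.1415 0.01  ]
bedRnear [0.4656 0.1361 0.01  ]
bedLnear [0.4619 0.231  0.01  ]
bedLfar [0.6616 0.2381 0.01  ]
postLfar [0.5258 0.2009 0.07  ]
postLnear [0.5001 0.2008 0.07  ]
postRfar [0.5253 0.1751 0.07  ]
tabtopfar [0.5238 0.1653 0.07  ]
tabtopnear [0.5022 0.1654 0.07  ]
tabfootR [0.5147 0.1605 0.04  ]
jawfrontL [0.542  0.2212 0.045 ]
jawfrontR [0.5437 0.1569 0.045 ]
jawbackL [0.5348 0.2212 0.045 ]
endplate [0.6694 0.2309 0.044 ]
beakertop [0.6202 0.1857 0.068 ]
postOuterTopfar [0.5215 0.1973 0.07  ]
postOuterTopnear [0.4972 0.2019 0.07  ]
tabtopfar [0.5219 0.1668 0.07  ]
tabtopnear [0.5015 0.165  0.07  ]
bedcornernearL [0.4583 0.2403 0.01  ]
bedcornerR [0.4639 0.141  0.01  ]
screen top-ray at .1,.2 (40, 130) [0.782 0.609 0.1  ] [0.727 0.523 0.25 ]
screen top-ray at .1,.2 (85, 137) [0.762 0.498 0.1  ] [0.709 0.43  0.25 ]
screen top-ray at .1,.2 (290, 135) [0.756 0.019 0.1  ] [0.705 0.026 0.25 ]
screen top-ray at .1,.2 (295, 50) [0.973 0.001 0.1  ] [0.887 0.011 0.25 ]
```

Both views agree on the jaw: grip point at about (0.512, 0.184), clamp yaw about 0.03 rad, with the free width measuring 39 mm as specified. The tool needs a turn of −0.40 rad. I'll approach in two calls.

Request:
play_rows(increments=[1,1.9,5,0,-0.05,1,3.8,10,0,-0.1,1,5.8,15,0,-0.15,1,7.7,20,0,-0.2,1,9.7,25,0,-0.25,1,11.6,30,0,-0.3,1,13.5,35,0,-0.35,1,15.5,40,0,-0.4], grip_force=18)

```text
clock: 1.1
tool_pos: [0.3937, -0.1215, 0.2054]
eef_rot: [-3.142, -0.0, -1.545]
wrist_force: [0.8, 0.1, -0.8]
opening: 0.0941
```

```bash
python3 -c "
from h import *
s=get_state();print(s['tool_pos'],s['eef_rot'],s['joint_positions'],np.array([.512,.184,.033])-s['tool_pos'],-1.541-s['eef_rot'][2])"
```

```text
[ 0.39367238 -0.12149182  0.20535584] [-3.14156388e+00 -5.56587090e-05 -1.54505191e+00] [-4.68560887e-01  2.60191116e-02  1.81494053e+00 -3.66758636e-05
  1.30058128e+00  1.07650082e+00] [ 0.11832762  0.30549182 -0.17235584] 0.004051914439507698
```

Next I go above the jaw, hovering at z of about 0.11 with the fingertips clear of the post.

Request:
play_rows(increments=[1,2,5,0,0,1,4,10,0,0,1,6,15,0,0,0.6,8,20,-1,0,0.3,10,25,-3,0,0.3,11.8,30.5,-6,0,0.3,11.8,30.5,-9,0,0.3,11.8,30.5,-9.5,0])

```text
clock: 2.1
tool_pos: [0.5094, 0.182, 0.108]
eef_rot: [3.136, -0.001, -1.542]
wrist_force: [0.1, -0.7, 0.3]
opening: 0.061
```

Run:
```python
from h import *
t=snap('top','t1.png'); s=snap('side','s1.png')
a=cv2.resize(t[170:275,190:260],None,fx=5.5,fy=5.5,interpolation=cv2.INTER_CUBIC)
b=cv2.resize(s[190:300,235:335],None,fx=4,fy=4,interpolation=cv2.INTER_CUBIC)
c=np.zeros((580,800,3),np.uint8); c[:577,:385]=a[:577]; c[:440,395:795]=b; cv2.imwrite('pics/c1.png',c[:,:,::-1])
st=get_state(); print(st['tool_pos'],st['eef_rot'],st['opening'])
```

```text
[0.51105095 0.18136603 0.11013979] [ 3.14004531e+00 -5.72131848e-04 -1.54321738e+00] 0.061169172424126485
```

View pics/c1.png

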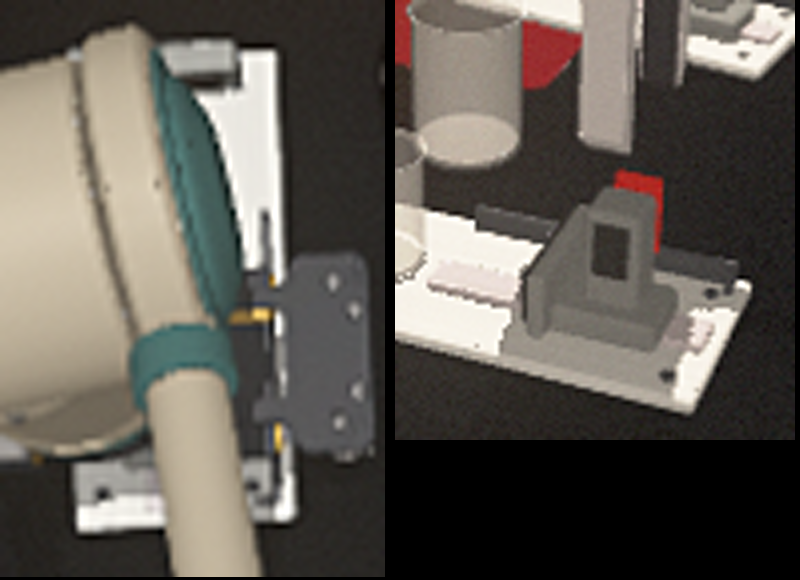

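The +y fingertip shows at crop (580–632, 140–152), above the post, with the tab free and the jaw untouched. I'll check it numerically against the projection of the measured pose.

Run:
```python
from h import *
T=np.array([.5111,.1814,.1101]); u=np.array([0.027,-1,0])
f=lambda P:(lambda p:(395+(p[0]+.4-235)*4,(p[1]+.4-190)*4))(proj('side',P))
for dx in(-.008,.008):
  for dy in(.0306,.0431): print(dx,dy,np.round(f(T+[dx,dy,0])))
for P in [(.525,.200,.07),(.5,.200,.07),(.5125,.184,.07)]: print(P,np.round(f(P)))
```

```text
-0.008 0.0306 [624. 144.]
-0.008 0.0431 [613. 158.]
0.008 0.0306 [587. 136.]
0.008 0.0431 [576. 150.]
(0.525, 0.2, 0.07) [582. 203.]
(0.5, 0.2, 0.07) [637. 216.]
(0.5125, 0.184, 0.07) [623. 192.]
```

The views agree to within a few mm. I descend, shifting +2 mm in y, and then close.

Request:
play_rows(increments=[0.3,0.1,0.2,-2,0,0.3,0.1,0.2,-4,0,0.3,0.1,0.2,-6,0,0.3,0.1,0.2,-7.6,0,0.3,0.1,0.2,-7.6,0,0.3,0.1,0.2,-7.6,0])

```text
clock: 2.95
tool_pos: [0.5138, 0.1835, 0.036]
eef_rot: [-3.139, 0.0, -1.544]
wrist_force: [-0.5, -0.5, -0.2]
opening: 0.0611
```

Request:
play_rows(increments=[-1,0,0,0,0,-1,0,0,0,0,-1,0,0,0,0,-1,0,0,0,0,-1,0,0,0,0,-1,0,0,0,0], grip_force=18)

```text
clock: 3.7
tool_pos: [0.5128, 0.1866, 0.035]
eef_rot: [-3.141, 0.004, -1.544]
wrist_force: [-0.8, 8.8, 1.6]
opening: 0.0317
```

The opening is 32 mm, so the tab is fully pressed. The wrist feels 9 N in y, so I ease that by shifting +2.5 mm, and then slide.

Request:
play_rows(increments=[-1,0,0.25,0,0,-1,0.6,0.27,0,0,-1,1.3,0.29,0,0,-1,2,0.31,0,0,-1,2.7,0.33,0,0,-1,3.4,0.35,0,0,-1,4.1,0.37,0,0,-1,4.8,0.39,0,0])

```text
clock: 4.7
tool_pos: [0.5602, 0.1883, 0.035]
eef_rot: [3.141, 0.001, -1.543]
wrist_force: [-1.9, 2.7, 5.0]
opening: 0.0316
```

Request:
play_rows(increments=[-1,0.4,0.01,0,0,-1,0.8,0.02,0,0,-1,1.1,0.03,0,0,-1,1.3,0.04,0,0,-1,1.5,0.05,0,0,-1,1.6,0.05,0,0,-1,1.6,0.05,0,0])

```text
clock: 5.58
tool_pos: [0.5728, 0.1888, 0.035]
eef_rot: [3.135, 0.001, -1.543]
wrist_force: [-8.7, 3.4, 9.8]
opening: 0.0315
```

Travel was 60 mm from the start, and the x reaction has now risen to 9 N, so the jaw is at the end stop. I release in place and then lift.

Request:
play_rows(increments=[-1,-0.2,0,0,0,0.3,-0.2,0,0,0,0.3,-0.2,0,0,0,0.3,-0.2,0,0,0,0.3,-0.2,0,0,0])

```text
clock: 6.2
tool_pos: [0.575, 0.1884, 0.0343]
eef_rot: [-3.141, 0.0, -1.543]
wrist_force: [0.3, 0.4, 0.4]
opening: 0.0611
```

Request:
play_rows(increments=[0.3,0,0,2,0,0.3,0,0,5,0,0.3,0,0,9,0,0.3,-4,-2,13,0,0.3,-9,-7,15,0,0.3,-14,-12,15,0,0.3,-18,-17,15,0,0.3,-20,-22,15,0])

```text
clock: 7.2
tool_pos: [0.378, -0.0228, 0.1847]
eef_rot: [-3.14, -0.0, -1.541]
wrist_force: [1.2, -1.1, -0.3]
opening: 0.061
```

Request:
play_rows(increments=[0.3,-2,-5,0,0,0.3,-2,-10,0,0,0.3,-2,-12,0,0,0.3,-2,-12,0,0])

```text
clock: 7.7
tool_pos: [0.3597, -0.1432, 0.1845]
eef_rot: [-3.141, -0.0, -1.546]
wrist_force: [-0.5, 0.3, -0.0]
opening: 0.0608
```

Run:
```python
from h import *
t=snap('top','t2.png'); s=snap('side','s2.png')
a=cv2.resize(t[170:275,190:260],None,fx=5.5,fy=5.5,interpolation=cv2.INTER_CUBIC)
b=cv2.resize(s[155:300,190:350],None,fx=2.5*.999,fy=2.5,interpolation=cv2.INTER_CUBIC)
c=np.zeros((580,800,3),np.uint8); c[:577,:385]=a[:577]; c[:b.shape[0],395:395+b.shape[1]]=b
d=cv2.resize(t[145:250,315:400],None,fx=2,fy=2); c[365:365+d.shape[0],395:395+d.shape[1]]=d
d0=cv2.resize(cv2.imread('pics/top0.png')[145:250,315:400,::-1],None,fx=2,fy=2); c[365:365+d.shape[0],580:580+d.shape[1]]=d0
cv2.imwrite('pics/c2.png',c[:,:,::-1]); st=get_state(); print(st['tool_pos'],st['wrist_force'],st['clock'])
```

```text
[ 0.35934818 -0.14143056  0.18434237] [-0.03129317  0.21041116 -0.01597574] 7.8
```

View pics/c2.png

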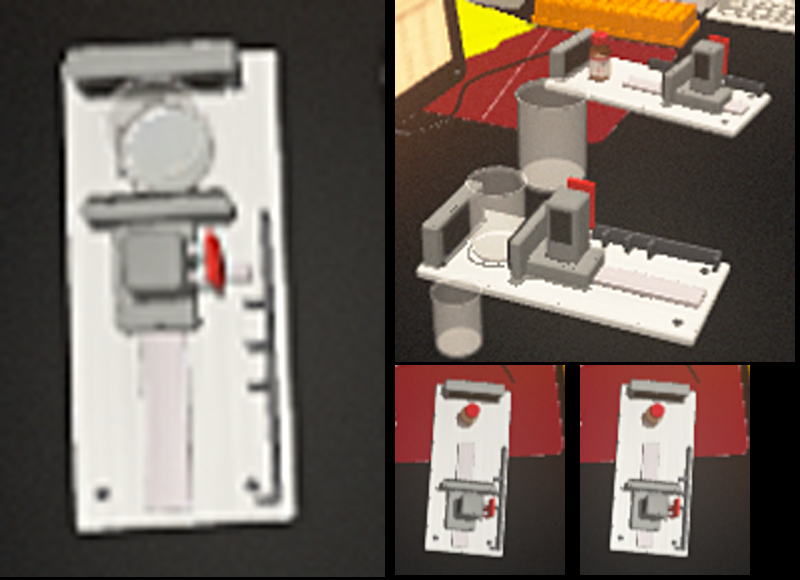

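The jaw's front plate (crop y 190–225) is right against the upright beaker. The tab stands off the post as it did at the start, and the vial clamp is unchanged. I'll check the travel numerically before handing in.

Run:
```python
from h import *
R=[]
for n in('t2.png','top0.png'):
    h=cv2.cvtColor(cv2.imread('pics/'+n),cv2.COLOR_BGR2HSV)
    m=((h[...,0]<8)|(h[...,0]>172))&(h[...,1]>130)&(h[...,2]>60)
    for x0,x1,y0,y1 in((215,240,195,260),(355,380,200,230)):
        ys,xs=np.nonzero(m[y0:y1,x0:x1]); R.append(onz('top',xs.mean()+x0,ys.mean()+y0,.058))
f=lambda x,y,k,z:onz('top',190+x/k-.4,170+y/k-.4,z)
print('tab travel',R[0]-R[2],'vial tab',R[1]-R[3]); print('post R now',f(187,235,5.5,.07),'tab',f(207,235,5.5,.07))
```

```text
tab travel [0.05930436 0.00237471 0.        ] vial tab [2.44080524e-05 1.85442593e-04 0.00000000e+00]
post R now [0.58218718 0.17616008 0.07      ] tab [0.58202252 0.16776385 0.07      ]
```

```bash
python3 -c "
from workcell import hand_in; print(hand_in())"
```

```text
the job is handed in; nothing more can be done
None
```

The beaker is secured. I squeezed the red tab with 18 N (32 mm opening, fully pressed) and slid the jaw until it met its end stop. I then let go, moved the arm clear and handed in at about 7.8 s.

**Jaw travel:** about 60 mm by the tool reading and 59 mm by the camera. The x reaction rose from 2 to 9 N at the stop. With a start of 0–4 mm, this puts the jaw at or near its 62 mm stop, above the 53 mm locking point.

**Lock:** the tab is back off the post, with a gap of about 8.4 mm against 9.8 mm before. That difference is within picture resolution, since a pressed tab would show about 3 mm.

**Beaker and other clamp:** the beaker is upright, and the vial clamp's tab moved less than 0.2 mm between pictures.

**Disagreement and wrist load:** the two camera views disagreed by 2–4 mm in places, which the grasp tolerated. The wrist readings peaked at about 10 N.

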